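# Buff the sprung chrome chime cover

## Robot

A 7-joint arm with a two-finger parallel gripper is mounted at the origin on the work surface. World frame = base frame: x ahead of the robot, y to its left, z up, the work surface at z = 0. Lengths are in m, angles in rad, forces in N, time in s.
With the tool pointing down it reaches from about 0.425 to 0.925 m from the base axis. Payload 6.8 kg.
Tool frame: the origin (TCP) lies midway between the tips of the shut fingers; the grasp point (between the pads) lies 19 mm behind it (bot.pinch_z is the distance from the TCP to the grasp point, in m); z points along the fingers, y is the line along which they close (so a half turn about z gives the same grasp; the last joint's range is limited). The gripper opens to 85 mm and grips with 20 to 120 N. Pads are 22 mm wide; open, the fingers measure 114 mm over their backs; the gripper's body (76 mm by 85 mm) begins 54 mm behind the grasp point. The pads swing forward as they close: fully open they stand 13 mm farther back than shut.
Start: joints at [-1.4, 0.477, 0.022, 1.555, -0.011, 1.109, -0.083], TCP at [0.186, 0.649, 0.231] pointing down, gripper open.
Joint ranges: [-2.96, 2.96], [-0.34, 2.1], [-1.41, 1.46], [0.24, 2.44], [-1.37, 4.51], [0.17, 1.92], [-2.96, 2.96]. Speed limits (rad/s): [2.39, 2.39, 3.14, 3.14, 3.14, 3.14, 3.14].

## Interface

Orientations are given as a unit quaternion [w, x, y, z].
In Python, from station import bot, imaging gives the robot as it stands. The module is installed in compiled form; this text tells all that it offers.
- The arm moves only by the tool carry_out, never from a script. Its argument "targets" is a list of rows, each a list of 5 numbers: the shift along the tool's x, y, z in cm, then the turn about the tool's z in degrees, then the opening, from -1 (shut) to 1 (fully open). In form: [[x, y, z, yaw, gripper], ...]. A call has 1 to 12 rows; each row shifts and turns the commanded pose from where the row before left it, along the tool's axes as they then stand; what a row does not reach is not made up. A row lasts 1/10 s, in which the tool goes at most 50 mm and 8.59 degrees, less where a joint would pass 70% of its speed; a pose out of reach is approached as far as the arm can. A call is refused whole if a number of a shift passes 5 or a number of a turn 8.59, either way. A call with a gripper value outside its range is refused whole. The fingers move at their own pace and stop on an object; "force" is the grip in N (left out, the last holds). Time passes only in rows, so rows that do not move let the fingers close. It gives the time, the measured TCP pose, the force, the opening and the grip force at its end, in the units of the state.
- bot.get_obs(): the state, without advancing time (a new reading comes with each control period).
- imaging.read_camera(name): name is "scene" or "top" or "wrist"; returns the picture (420x560x3 uint8, red, green, blue); there is no depth.
- imaging.calibration(name): a dict with "fx", "fy", "cx", "cy" (pixels), "extrinsics" (4x4, takes a point from world to camera coordinates). Camera axes: x right, y up, looking along -z (the intrinsics and any distortion apply to the point x, -y, -z); pixel columns grow to the right and rows downward; lengths in m; the calibration is good to about 2 mm. The wrist camera is an equidistant fisheye: a pixel r from the principal point sees the ray r / f radians off the axis. A picture is of the moment at which its call begins: read the wrist's pose just before it. calibration takes no time and is no camera call; for the wrist camera it gives the pose at the moment of the call.
- bot.hand_in(): hands the job in; it is judged then, once.
The state is a dict: "t": time; "q": joint angles; "joint_vel": joint speeds; "joint_torque": joint torques, N m; "eef_pos": TCP position; "tool_rot": TCP orientation; "contact_force": force on the tool from outside, world axes, zero at the start; "torque": the same for the moment, N m; "gripper_width": opening from 0.0 (shut) to 1.0 (fully open); "grasp_force": force on a finger pad.
Only numpy, scipy, OpenCV 4.12 (cv2) and the standard library are available. Lean on these libraries where they do the work, as an engineer would, in place of code of your own. Each camera call takes 0.05 s, during which the arm holds its last target. There are 200 camera calls.

## Task

Pick up the felt buffing pad by its handle, keep it upright and buff the arched chrome chime cover in one stroke along its middle, from near its right-hand end (as the robot sees it) over the crest to near its left-hand end, staying for at least two and a half seconds on the dark tarnished band just past the crest before going on. Keep the felt pressing with 2.5 to 7 newtons all the way while the cover sinks on its springs and its loose carriage tries to slide from under the pad, and do not let the carriage reach its end stops. Then lift the pad off, stand it upright back on its cork mat and let go, keeping the gripper itself off the cover and its stand and leaving the other objects alone.

Things in the scene. Friction and masses are not known exactly. Their poses are not given: they have to be found in the camera images.
- pad: Loose felt buffing pad, 94 mm tall, about 160 g (varies). Origin: centre of its underside, z up the handle. Grey round felt foot: flat 24 mm circle underneath, rounded edge, 44 mm across, 18 mm thick; 20 mm steel neck to z = 32 mm; then a square wooden handle 28 x 28 mm to z = 94 mm, faces along its x and y (grip at about z = 68 mm). Starts upright on the cork mat.
- pad_foot (a point): The centre of the flat underside of the pad's felt foot (the pad's origin); axes as the pad.
- mat: Fixed round cork mat, 100 mm across, 6 mm thick, on the ledge on the robot's side of the stand. Origin: centre of its underside. The pad starts standing near its centre and ends there.
- stand: Fixed grey buffing stand, base plate 100 x 640 x 12 mm with its long side along its own y axis; two rods along y, at both ends a 25 mm thick block 56 mm high. Origin: centre of its underside; its y axis is the stroke direction, from right (-y) to left (+y).
- carriage (a joint): Travel (m) of the carriage along the stand's y, 0 in the middle (start), positive to the left; stops at -0.17 and 0.17. No friction; centring spring 12 N/m, damping 5 N s/m. Carriage about 0.9 kg (-30 to +40 percent) plus the cover's 0.6 kg. Pressing at y of the cover pushes it along by force x slope: left (+) on the right flank, right on the left. 4.5 N at y = 70 mm moves it some 110 mm.
- cover (a joint): How far (m) the chrome cover is pressed down on its springs, relative to the carriage; about 0 at rest, positive down, bottoms at 0.035. Spring 300 N/m, damping 10 N s/m, cover mass 0.6 kg, so 4.5 N sinks it about 15 mm.
- crest (a point): Middle of the cover's top surface; moves with carriage and cover; axes as the stand. At rest 155 mm above the ledge. The chrome cover is 90 mm wide (x), 220 mm long (y), arched along y as a circular arc of radius 200 mm (12 mm lower at y = +-70 mm, 33 mm at the ends), level across x. Waxed: the felt glides almost without friction. The stroke goes from y about -70 mm to about +70 mm here.
- band (a point): Middle of the dark tarnished band, a 12 mm wide steel-grey stripe across the chrome cover; on the surface at y = +32 mm from the crest, 2.6 mm lower; moves with the cover. Keep the middle of the foot within about 12 mm of it along y while buffing it.
- dish: Bystander: white ceramic cat dish, 120 mm across, 40 mm high. Origin: underside centre. Leave alone.
- tealight: Bystander: glass tealight holder, 66 mm across, 60 mm high, beyond the stand. Origin: underside centre. Leave alone.
- whistle: Bystander: lime plastic whistle about 50 mm long, 26 mm high. Origin: underside. Leave alone.
- pegboard: Bystander: fixed small birch pegboard panel, 260 mm wide, about 200 mm high, with pegs and a steel key tag. Origin: underside centre. Leave alone.
Things that resemble listed ones, but are neither listed nor needed, are in the scene too. Leave any red or turquoise look-alike of the pad alone.

How it is judged:
By the outcome, as a careful person would: the job done as asked, in the order asked, and still so for the second after the job is handed in, with the robot touching nothing.
It also fails if it takes over 72 s, if anything falls off the work surface, if the arm or the gripper's body presses on something with over 40 N, if the wrist force passes 120 N, or if a joint passes its speed limit or range.

## Working session

There is one attempt and no reset: what is moved stays moved. The work goes in short steps, Python scripts to look and compute and a tool call to move; the robot and the scene stay as the last step left them, time stands still between calls to the robot, and variables do not carry over. Pictures are saved under pics/ and viewed, at most 10 in all, crops included, and the job is handed in when it is done.

Besides the shell and the picture viewer there is one more tool, called after ">>>" as name([rows], argument=value, ...), one row to a line, values as JSON. carry_out: Moves the arm, as the interface text tells. Its arguments: {"type":"object","properties":{"targets":{"type":"array"},"force":{"type":"number"}},"required":["targets"]}

```bash
mkdir -p pics; python3 - <<'E'
from station import bot, imaging
import cv2, numpy as np
np.set_printoptions(precision=4,suppress=True)
for n in ("scene","top"):
    im=imaging.read_camera(n); cv2.imwrite(f"pics/{n}0.png",im[:,:,::-1])
    c=imaging.calibration(n); print(n,c)
print(bot.get_obs(), bot.pinch_z)
E
```

```text
scene {'fx': 534.703238577764, 'fy': 534.703238577764, 'cx': 283.11582910876905, 'cy': 210.20553078062332, 'extrinsics': array([[ 0.6707,  0.7416,  0.0157, -0.3531],
       [-0.4262,  0.368 ,  0.8264,  0.1807],
       [ 0.607 , -0.561 ,  0.5629, -2.1055],
       [ 0.    ,  0.    ,  0.    ,  1.    ]])}
top {'fx': 546.9458288268206, 'fy': 546.9458288268206, 'cx': 278.7813242572067, 'cy': 209.80181411246386, 'extrinsics': array([[-0.008 , -0.9999, -0.0109, -0.0222],
       [ 0.9823, -0.0099,  0.187 , -0.5729],
       [-0.1871, -0.0092,  0.9823, -1.644 ],
       [ 0.    ,  0.    ,  0.    ,  1.    ]])}
{'t': 0.1, 'q': array([-1.4001,  0.4777,  0.0224,  1.5564, -0.0116,  1.1093, -0.0831]), 'joint_vel': array([ 0.0008, -0.0008, -0.0023, -0.0027, -0.0018, -0.0011, -0.0005]), 'joint_torque': array([  0.0051, -59.776 ,   1.614 , -28.1953,   0.0128,   0.005 ,
        -0.    ]), 'eef_pos': array([0.1856, 0.6484, 0.2304]), 'tool_rot': array([-0.0001,  0.139 ,  0.9903, -0.0008]), 'contact_force': array([ 0.5546, -0.3853,  0.5603]), 'torque': array([-0.0122, -0.032 ,  0.0219]), 'grasp_force': 0.0, 'gripper_width': 1.0000952295964531} 0.0187
```

View pics/scene0.png

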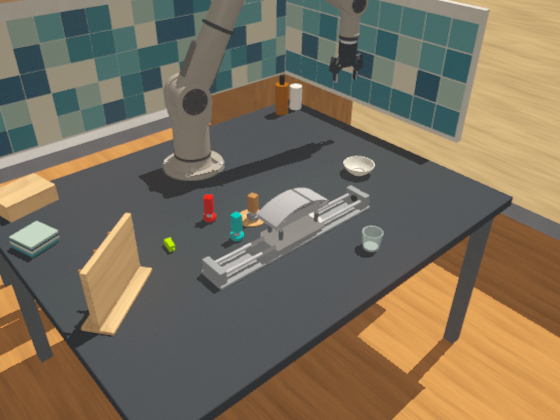

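View pics/top0.png

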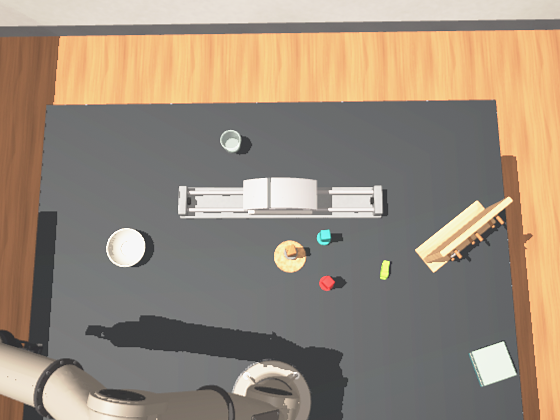

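The scene view shows the pad with its wooden handle at (253,203), with look-alikes in red (209,207) and turquoise (236,227), and the cover at (292,207). The top view shows the mat at (290,256), the stand's end blocks at (183,202) and (378,200), and the band at x≈269. I'll zoom in to measure.

```bash
cat > h.py <<'E'
from station import bot, imaging
import cv2, numpy as np
np.set_printoptions(precision=4,suppress=True)
def ray(n,u,v):
    c=imaging.calibration(n); E=c["extrinsics"]
    d=np.array([(u-c["cx"])/c["fx"],-(v-c["cy"])/c["fy"],-1.]); R=E[:3,:3]
    return -R.T@E[:3,3], R.T@d
def at_z(n,u,v,z):
    o,d=ray(n,u,v); return o+d*(z-o[2])/d[2]
def proj(n,p):
    c=imaging.calibration(n); E=c["extrinsics"]
    q=E[:3,:3]@np.asarray(p)+E[:3,3]
    return np.array([c["cx"]+c["fx"]*q[0]/-q[2], c["cy"]+c["fy"]*q[1]/q[2]])
E
python3 - <<'E'
import cv2,numpy as np
t=cv2.imread("pics/top0.png")[165:295,170:400]; cv2.imwrite("pics/topc.png",cv2.resize(t,None,fx=3.4,fy=3.4,interpolation=cv2.INTER_CUBIC))
s=cv2.imread("pics/scene0.png")[180:290,190:380]; cv2.imwrite("pics/scenec.png",cv2.resize(s,None,fx=4,fy=4,interpolation=cv2.INTER_CUBIC))
E
```

```text
(no output)
```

View pics/topc.png

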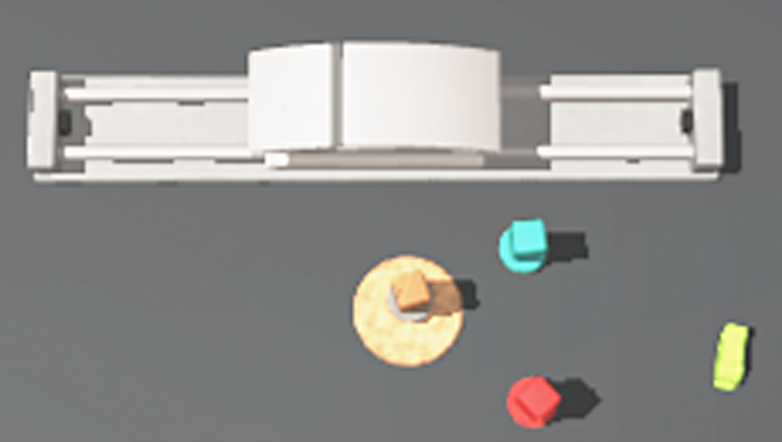

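View pics/scenec.png

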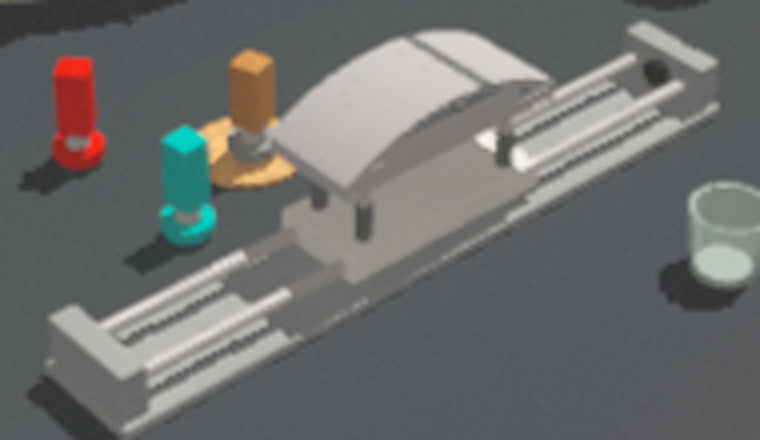

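The top crop shows the stand's block tops centred near (43,119) and (707,119), the band at u≈338, and the cover corners at (249,50), (500,50), (249,149) and (500,149). The mat is at (409,310) and the handle top at about (413,290). In the scene crop the handle top is at (251,62), and the band runs from (412,38) to (480,85).

```bash
python3 - <<'E'
from h import *
T=lambda u,v,z:at_z("top",170+u/3.4,165+v/3.4,z)
S=lambda u,v,z:at_z("scene",190+u/4,180+v/4,z)
L=T(43,119,.056);R=T(707,119,.056);print("blocks",L,R,(L+R)/2,np.linalg.norm(L-R),"yaw",np.degrees(np.arctan2(-(L-R)[0],(L-R)[1])))
for n,p in dict(LB=(249,149),LT=(249,50),RB=(500,149),RT=(500,50)).items(): print(n,T(*p,.122))
print("band top",T(338,46,.152),T(338,148,.152))
print("band scene",S(412,38,.152),S(480,85,.152))
print("cover scene ends",S(275,133,.122),S(345,190,.122),S(553,80,.122))
print("base corners",T(35,179,.012),T(718,179,.012))
print("block scene near right",S(125,378,.056),S(52,312,.056),"L",S(715,65,.056))
print("mat",T(409,311,.006),"mat edges",T(354,311,.006),T(463,311,.006),T(409,256,.006),T(409,366,.006))
im=cv2.imread("pics/top0.png");hsv=cv2.cvtColor(im,cv2.COLOR_BGR2HSV)
print("handle top",T(413,290,.1),"scene",S(251,62,.1))
print("turq",T(530,232,.094),"red",T(535,398,.094))
for n in("top","scene"):print("cam",ray(n,280,210)[0])
E
```

```text
blocks [0.6064 0.272  0.056 ] [ 0.6001 -0.3355  0.056 ] [ 0.6033 -0.0317  0.056 ] 0.6075883386081785 yaw -0.5900109717382176
LB [0.5637 0.0779 0.122 ]
LT [0.653  0.0783 0.122 ]
RB [ 0.5615 -0.142   0.122 ]
RT [ 0.6507 -0.1438  0.122 ]
band top [ 0.6483 -0.0014  0.152 ] [ 0.5581 -0.0009  0.152 ]
band scene [0.5675 0.0015 0.152 ] [ 0.6503 -0.0052  0.152 ]
cover scene ends [ 0.5644 -0.1362  0.122 ] [ 0.6538 -0.1447  0.122 ] [0.651  0.0765 0.122 ]
base corners [0.5584 0.2864 0.012 ] [ 0.5521 -0.3511  0.012 ]
block scene near right [ 0.6521 -0.3463  0.056 ] [ 0.5598 -0.3428  0.056 ] L [0.6578 0.275  0.056 ]
mat [ 0.4322 -0.0619  0.006 ] mat edges [ 0.4326 -0.0111  0.006 ] [ 0.4317 -0.1118  0.006 ] [ 0.4834 -0.0625  0.006 ] [ 0.3816 -0.0613  0.006 ]
handle top [ 0.4408 -0.0646  0.1   ] scene [ 0.4491 -0.0653  0.1   ]
turq [ 0.492  -0.1686  0.094 ] red [ 0.3464 -0.1694  0.094 ]
cam [ 0.255  -0.043   1.7218]
cam [ 1.592  -0.9857  1.0414]
```

```bash
cat >> h.py <<'E'
import json
from scipy.spatial.transform import Rotation as Ro
def toolR(o=None):
    o=o or bot.get_obs(); w,x,y,z=o["tool_rot"]; return Ro.from_quat([x,y,z,w]).as_matrix()
def rows(P,A,p0=None,a0=None,g=1,nd=2):
    """world targets P (n,3), tool-y world angle A (deg) -> rows; tool vertical; remainder carried"""
    o=bot.get_obs(); R=toolR(o)
    p=np.array(o["eef_pos"] if p0 is None else p0); a=np.degrees(np.arctan2(R[1,1],R[0,1])) if a0 is None else a0
    out=[]
    for q,b in zip(P,A):
        t=np.radians(a); Y=np.array([np.cos(t),np.sin(t),0]); X=np.cross(Y,[0,0,-1.])
        M=np.c_[X,Y,[0,0,-1]]
        s=np.round(M.T@(np.array(q)-p)*100,nd); tw=round(-(b-a),2)
        out.append([*s.tolist(),tw,g]); p=p+M@(s/100); a=a-tw
    print(json.dumps(out)); return out
E
python3 - <<'E'
from h import *
n=24;k=np.arange(1,n+1)/n; k=k**2*(3-2*k)
az=np.radians(74.0+k*(-8.4-74.0)); r=.675+k*(.445-.675)
P=np.c_[r*np.cos(az),r*np.sin(az),.2304+k*0.0]
R=rows(P,74+k*(-74-0),nd=1)
E
```

```text
[[-0.5, -0.1, 0.0, 0.4, 1], [-1.4, -0.3, 0.0, 1.08, 1], [-2.3, -0.6, 0.0, 1.73, 1], [-2.9, -0.8, 0.0, 2.3, 1], [-3.5, -1.0, 0.0, 2.81, 1], [-4.1, -1.2, 0.0, 3.27, 1], [-4.4, -1.4, 0.0, 3.65, 1], [-4.7, -1.6, 0.0, 3.97, 1], [-4.9, -1.7, 0.0, 4.23, 1], [-4.9, -1.8, 0.0, 4.42, 1], [-5.0, -1.9, 0.0, 4.55, 1], [-4.9, -2.0, 0.0, 4.62, 1], [-4.8, -2.0, 0.0, 4.61, 1], [-4.5, -2.0, 0.0, 4.55, 1], [-4.3, -2.0, 0.0, 4.42, 1], [-4.0, -1.9, 0.0, 4.23, 1], [-3.6, -1.7, 0.0, 3.97, 1], [-3.2, -1.7, 0.0, 3.65, 1], [-2.9, -1.5, 0.0, 3.27, 1], [-2.3, -1.2, 0.0, 2.81, 1], [-1.9, -1.1, 0.0, 2.31, 1], [-1.5, -0.7, 0.0, 1.72, 1], [-0.8, -0.5, 0.0, 1.08, 1], [-0.3, -0.2, 0.0, 0.38, 1]]
```

>>> carry_out([
  [-0.5,-0.1,0,0.4,1],
  [-1.4,-0.3,0,1.1,1],
  [-2.3,-0.6,0,1.7,1],
  [-2.9,-0.8,0,2.3,1],
  [-3.5,-1,0,2.8,1],
  [-4.1,-1.2,0,3.3,1],
  [-4.4,-1.4,0,3.7,1],
  [-4.6,-1.6,0,4,1],
  [-4.6,-1.7,0,4.2,1],
  [-4.6,-1.8,0,4.4,1],
  [-4.6,-1.9,0,4.6,1],
  [-4.6,-1.9,0,4.6,1],
])

```text
t: 1.3
eef_pos: [0.4629, 0.3092, 0.2316]
tool_rot: [0.0, 0.45, 0.893, 0.0]
contact_force: [1.4, 1.1, -0.3]
gripper_width: 0.995
grasp_force: 0.0
```

>>> carry_out([
  [-4.6,-1.9,0,4.6,1],
  [-4.6,-1.9,0,4.5,1],
  [-4.5,-2,0,4.4,1],
  [-4.3,-1.9,0,4.2,1],
  [-4,-1.8,0,4,1],
  [-3.6,-1.7,0,3.7,1],
  [-3,-1.5,0,3.3,1],
  [-2.5,-1.2,0,2.8,1],
  [-1.9,-1.1,0,2.3,1],
  [-1.5,-0.7,0,1.7,1],
  [-0.8,-0.5,0,1.1,1],
  [-0.3,-0.2,0,0.4,1],
])

```text
t: 2.5
eef_pos: [0.4345, -0.0682, 0.2313]
tool_rot: [-0.0, 0.708, 0.706, 0.0]
contact_force: [0.0, 0.5, 0.9]
gripper_width: 1.007
grasp_force: 0.0
```

```bash
python3 - <<'E'
from h import *
o=bot.get_obs(); c=imaging.calibration("wrist"); im=imaging.read_camera("wrist")
cv2.imwrite("pics/w1.png",im[:,:,::-1]); print(o); print(c); print(bot.get_obs()["eef_pos"])
E
```

```text
{'t': 2.5, 'q': array([-0.5437,  0.0735,  0.5964,  2.1197, -0.0507,  0.9616,  0.0783]), 'joint_vel': array([ 0.0149, -0.0245,  0.0085,  0.0194,  0.0128, -0.0051, -0.0141]), 'joint_torque': array([  0.447 , -24.6577,   1.6925, -25.6513,   0.075 ,   0.0272,
         0.0014]), 'eef_pos': array([ 0.4345, -0.0682,  0.2313]), 'tool_rot': array([-0.0001,  0.7079,  0.7063,  0.0001]), 'contact_force': array([0.0006, 0.4611, 0.9101]), 'torque': array([0.0079, 0.0223, 0.0071]), 'grasp_force': 0.0, 'gripper_width': 1.0066155293949899}
{'fx': 325.19226210127806, 'fy': 325.19226210127806, 'cx': 276.70833327318877, 'cy': 205.2568371259559, 'extrinsics': array([[ 1.    , -0.001 , -0.0004, -0.4355],
       [ 0.0008,  0.9473, -0.3204,  0.1048],
       [ 0.0007,  0.3204,  0.9473, -0.3596],
       [ 0.    ,  0.    ,  0.    ,  1.    ]])}
[ 0.4345 -0.068   0.2313]
```

View pics/w1.png

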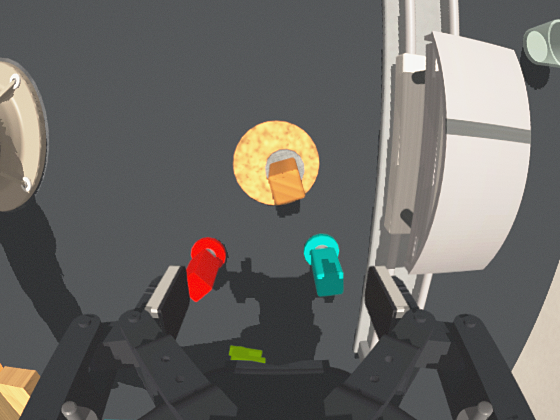

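The wrist view shows the pad near (285,175) with the top face of its handle at about (271,185), (299,178), (304,199), (277,206). The fingers straddle the red pad at (208,265) and the turquoise pad at (325,265). I'll segment the top face to get its yaw.

```bash
cat >> h.py <<'E'
def wray_z(c,u,v,z):
    d=np.array([u-c["cx"],v-c["cy"]]); r=np.hypot(*d)+1e-9; th=r/c["fx"]
    dc=np.array([np.sin(th)*d[0]/r,-np.sin(th)*d[1]/r,-np.cos(th)])
    E=c["extrinsics"];R=E[:3,:3];o=-R.T@E[:3,3];w=R.T@dc
    return o+w*(z-o[2])/w[2]
E
python3 - <<'E'
from h import *
im=cv2.imread("pics/w1.png"); c=imaging.calibration("wrist")
h=im[150:215,255:320]; cv2.imwrite("pics/w1c.png",cv2.resize(h,None,fx=9,fy=9,interpolation=cv2.INTER_CUBIC))
for p in [(271,185),(299,178),(304,199),(277,206)]: print(wray_z(c,*p,.1))
print("mat",wray_z(c,276.5,163,.006))
E
```

```text
[ 0.4305 -0.0584  0.1   ]
[ 0.4548 -0.0521  0.1   ]
[ 0.4596 -0.0712  0.1   ]
[ 0.4357 -0.0778  0.1   ]
mat [ 0.4352 -0.0575  0.006 ]
```

View pics/w1c.png

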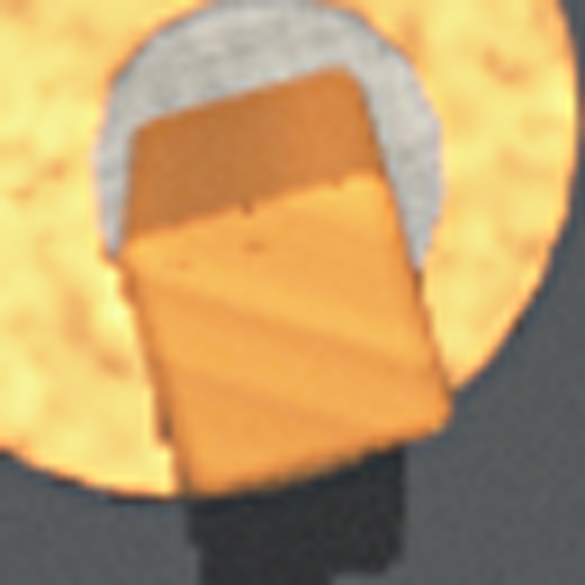

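The crop shows the top face corners at (122,245), (388,175), (452,425) and (188,497), and the felt ring centred near (270,165).

```bash
python3 - <<'E'
from h import *
c=imaging.calibration("wrist")
P=np.array([wray_z(c,255+u/9-.4,150+v/9-.4,.1) for u,v in [(122,245),(388,175),(452,425),(188,497)]]);print(P,P.mean(0))
for i,j in((0,1),(3,2),(3,0),(2,1)):
    d=P[j]-P[i];print(np.hypot(*d[:2]),np.degrees(np.arctan2(d[1],d[0])))
E
```

```text
[[ 0.428  -0.0511  0.1   ]
 [ 0.4535 -0.0441  0.1   ]
 [ 0.4603 -0.0692  0.1   ]
 [ 0.4343 -0.0767  0.1   ]] [ 0.4441 -0.0603  0.1   ]
0.02644336099052983 15.196027083644275
0.02699995815054773 16.02955234160231
0.026371330736987508 103.84812300835097
0.025971343889879542 105.04910444558988
```

```bash
python3 - <<'E'
from h import *
o=bot.get_obs();p=o["eef_pos"];t=np.array([.4440,-.0615,.0555])
P=[p+(t-p)*[k/3,k/3,0] for k in(1,2,3)]+[[*t[:2],z] for z in (.22,.20,.178,.154,.130,.106,.082,.064,.0555)]
rows(P,[7.5]+[15.1]*11)
E
```

```text
[[0.22, 0.32, 0.0, -7.6, 1], [0.17, 0.34, 0.0, -7.6, 1], [0.13, 0.36, 0.0, 0.0, 1], [0.0, -0.0, 1.13, 0.0, 1], [0.0, -0.0, 2.0, 0.0, 1], [0.0, -0.0, 2.2, 0.0, 1], [0.0, -0.0, 2.4, 0.0, 1], [0.0, -0.0, 2.4, 0.0, 1], [0.0, -0.0, 2.4, 0.0, 1], [0.0, -0.0, 2.4, 0.0, 1], [0.0, -0.0, 1.8, 0.0, 1], [0.0, -0.0, 0.85, 0.0, 1]]
```

>>> carry_out([
  [0.22,0.32,0,-7.6,1],
  [0.17,0.34,0,-7.6,1],
  [0.13,0.36,0,0,1],
  [0,0,1.1,0,1],
  [0,0,2,0,1],
  [0,0,2.2,0,1],
  [0,0,2.4,0,1],
  [0,0,2.4,0,1],
  [0,0,2.4,0,1],
  [0,0,2.4,0,1],
  [0,0,1.8,0,1],
  [0,0,0.85,0,1],
])

```text
t: 3.75
eef_pos: [0.4428, -0.0613, 0.0537]
tool_rot: [-0.001, 0.609, 0.793, -0.001]
contact_force: [-0.2, -0.0, 0.2]
gripper_width: 0.997
grasp_force: 0.0
```

>>> carry_out([
  [0,0,0,0,0],
  [0,0,0,0,-0.4],
  [0,0,0,0,-0.7],
  [0,0,0,0,-1],
  [0,0,0,0,-1],
  [0,0,0,0,-1],
  [0,0,0,0,-1],
  [0,0,0,0,-1],
], force=70)

```text
t: 4.55
eef_pos: [0.445, -0.0613, 0.0566]
tool_rot: [0.0, 0.608, 0.794, 0.001]
contact_force: [-0.1, 0.2, 7.4]
gripper_width: 0.321
grasp_force: 68.6
```

```bash
python3 - <<'E'
from h import *
o=bot.get_obs();print(o["eef_pos"],o["contact_force"],o["torque"],o["gripper_width"],o["grasp_force"]); c=imaging.calibration("wrist");im=imaging.read_camera("wrist")
cv2.imwrite("pics/w2.png",im[:,:,::-1]);f=[]
for i in range(4):
    f.append(bot.get_obs()["contact_force"]); imaging.read_camera("top")
print(np.array(f))
E
```

```text
[ 0.445  -0.0613  0.0566] [-0.1253  0.1966  7.4485] [ 0.1002  0.1939 -0.0255] 0.32072677052837834 68.62043023109436
[[-0.6953  0.2735  7.1004]
 [-0.0851  0.3756  7.1048]
 [-0.748   1.2072  6.511 ]
 [-0.4355  0.5512  6.7454]]
```

View pics/w2.png

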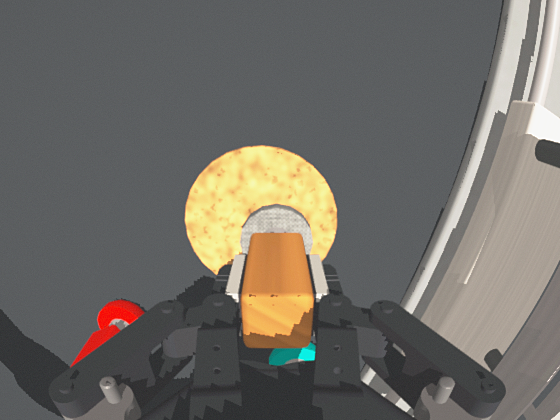

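The handle is held square between the pads (opening 0.32, about 27 mm), and the foot is still on the mat. With the foot on the mat, the foot sits 0.0506 m below the TCP. Next I lift.

>>> carry_out([
  [0,0,-0.4,0,-1],
  [0,0,-1,0,-1],
  [0,0,-1.8,0,-1],
  [0,0,-2.4,0,-1],
  [0,0,-2.6,0,-1],
  [0,0,-2.6,0,-1],
  [0,0,-2.6,0,-1],
  [0,0,-2.4,5,-1],
  [0,0,-1.8,5,-1],
  [0,0,-0.8,5.1,-1],
  [0,0,0,0,-1],
  [0,0,0,0,-1],
])

```text
t: 6.0
eef_pos: [0.4438, -0.0614, 0.2397]
tool_rot: [-0.0, 0.706, 0.708, 0.0]
contact_force: [-0.2, -0.2, -2.4]
gripper_width: 0.319
grasp_force: 68.9
```

```bash
python3 - <<'E'
from h import *
f=[]
for i in range(4):
    o=bot.get_obs();f.append(o["contact_force"]); imaging.read_camera("top")
print(np.array(f),np.mean(f,0),o["eef_pos"],o["tool_rot"],o["gripper_width"],o["t"])
p=o["eef_pos"];t=np.array([.605,-.102,.2156])
P=[p+(t-p)*[(k/9)**2*(3-2*k/9)]*1 for k in range(1,10)]+[t]*2
rows(P,[0]*11,g=-1,nd=1)
E
```

```text
[[-0.2195 -0.2    -2.4004]
 [-0.8545  0.5717 -1.9875]
 [-0.2596 -0.2956 -2.1655]
 [-1.5087 -0.2387 -2.0308]] [-0.7106 -0.0406 -2.1461] [ 0.4436 -0.0615  0.2392] [-0.0004  0.7065  0.7077 -0.0006] 0.3171703842713246 6.15
[[-0.1, 0.5, 0.1, 0.07, -1], [-0.4, 1.5, 0.2, 0.0, -1], [-0.6, 2.2, 0.3, 0.0, -1], [-0.6, 2.5, 0.4, 0.0, -1], [-0.7, 2.7, 0.4, 0.0, -1], [-0.6, 2.5, 0.3, 0.0, -1], [-0.5, 2.2, 0.4, 0.0, -1], [-0.4, 1.5, 0.2, 0.0, -1], [-0.2, 0.5, 0.1, 0.0, -1], [0.0, 0.0, -0.0, 0.0, -1], [0.0, 0.0, -0.0, 0.0, -1]]
```

>>> carry_out([
  [-0.1,0.5,0.1,0,-1],
  [-0.4,1.5,0.2,0,-1],
  [-0.6,2.2,0.3,0,-1],
  [-0.6,2.5,0.4,0,-1],
  [-0.7,2.7,0.4,0,-1],
])

```text
t: 6.7
eef_pos: [0.5394, -0.0854, 0.2251]
tool_rot: [-0.0, 0.707, 0.708, -0.0]
contact_force: [-0.4, 0.9, -1.2]
gripper_width: 0.322
grasp_force: 68.9
```

>>> carry_out([
  [-0.6,2.5,0.3,0,-1],
  [-0.5,2.2,0.4,0,-1],
  [-0.4,1.5,0.2,0,-1],
  [-0.2,0.5,0.1,0,-1],
  [0,0,0,0,-1],
  [0,0,0,0,-1],
])

```text
t: 7.3
eef_pos: [0.6046, -0.1024, 0.2155]
tool_rot: [-0.0, 0.707, 0.707, -0.0]
contact_force: [-0.0, -0.4, -1.9]
gripper_width: 0.32
grasp_force: 69.2
```

```bash
python3 - <<'E'
from h import *
o=bot.get_obs(); im=imaging.read_camera("top"); print(o["eef_pos"],o["contact_force"],o["joint_vel"])
cv2.imwrite("pics/top1.png",im[:,:,::-1])
im=imaging.read_camera("scene");cv2.imwrite("pics/scene1.png",im[:,:,::-1])
a=cv2.imread("pics/top1.png")[165:225,170:400]; b=im[170:275,190:375,::-1]
a=cv2.resize(a,(780,203),interpolation=cv2.INTER_CUBIC); b=cv2.resize(b,(690,392),interpolation=cv2.INTER_CUBIC)
cv2.imwrite("pics/c1.png",np.vstack([a,np.pad(b,((0,0),(0,90),(0,0)))]))
E
```

```text
[ 0.6046 -0.1024  0.2155] [-0.0311 -0.3847 -1.9057] [-0.0063 -0.0137  0.0006  0.0075  0.0012  0.0004 -0.0011]
```

View pics/c1.png

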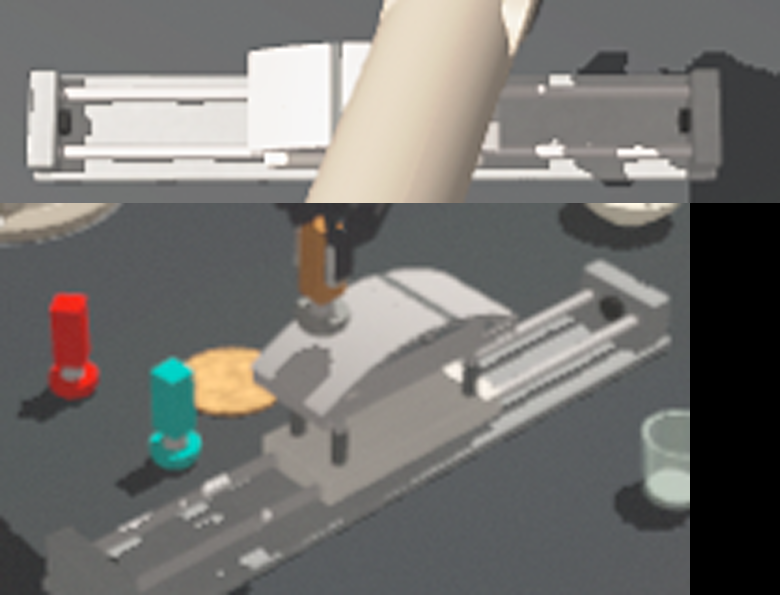

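The lag is negligible: after 5 rows the TCP stood where it was commanded. The scene crop shows the foot hovering over the right part of the cover at (322,315), with the band at about (440,290). Next I write a model-based planner for the stroke, with the scene camera tracking the carriage.

```bash
cat > plan.py <<'E'
from h import *
import os
Y0,H,X0=-.0325,.155,.6055; FT=.0506
def geo(y):
    e=max(abs(y)-.012,0); sn=min(e/.21,.95); cs=np.sqrt(1-sn*sn)
    return H-.2+.21*cs-.01, -np.sign(y)*sn/cs      # foot height, lateral force per vertical force
# local plan: t, y ; force
TT=[0,.4,.9,2.6,5.9,7.2,9]; YY=[-.070,-.070,-.058,.032,.032,.073,.073]
from scipy.interpolate import PchipInterpolator
yl=PchipInterpolator(TT,YY)
def Fd(t): return 4.4*np.clip(t/.35,0,1)
dt=2e-4
def inverse(st,tau,n,y_now):
    """rows: commanded foot (Y,Z) at each row end"""
    c,v,s,w=st; out=[]; off=y_now-yl(tau)
    for k in range(int(round(n*.1/dt))):
        t=tau+k*dt; y=float(yl(t)+off*np.exp(-(t-tau)/.3)); h,l=geo(y); F=Fd(t)
        v+=dt*(F*l-12*c-5*v)/M; c+=dt*v; w+=dt*(F-300*s-10*w)/.6; s+=dt*w
        if (k+1)%int(round(.1/dt))==0:
            y=float(yl(t+dt)+off*np.exp(-(t+dt-tau)/.3)); out.append((c+y,geo(y)[0]-s,c,y))
    return out
M=1.5
def forward(st,path,zb,m=None,log=None):
    """path: foot (Y,Z) knots each with duration; linear. returns state, last force"""
    m=m or M; c,v,s,w=st; F=0
    for (a,b,T) in path:
        for k in range(int(round(T/dt))):
            f=(k+1)*dt/T; Y=a[0]+f*(b[0]-a[0]); Z=a[1]+f*(b[1]-a[1])-zb
            h,l=geo(Y-c); pen=(h-s)-Z; dZ=(b[1]-a[1])/T
            F=max(0,4000*pen+20*(-w-dZ)) if pen>0 else 0
            v+=dt*(F*l-12*c-5*v)/m; c+=dt*v; w+=dt*(F-300*s-10*w)/.6; s+=dt*w
            if log is not None and k%250==0: log.append((c,Y-c,F,s))
    return (c,v,s,w),F
# camera tracking of the carriage: rectified plane x=.651 (y-z grid, 1 mm)
def rect(img,x=.651):
    ys=np.arange(-.32,.26,.001)+Y0; zs=np.arange(.175,.0,-.001)
    C=imaging.calibration("scene");E=C["extrinsics"]; g=np.stack(np.meshgrid(ys,zs),-1)
    p=np.stack([np.full(g.shape[:2],x),g[...,0],g[...,1]],-1)@E[:3,:3].T+E[:3,3]
    mx=(C["cx"]+C["fx"]*p[...,0]/-p[...,2]).astype(np.float32); my=(C["cy"]+C["fy"]*p[...,1]/p[...,2]).astype(np.float32)
    G=cv2.remap(cv2.cvtColor(img,cv2.COLOR_BGR2GRAY),mx,my,cv2.INTER_CUBIC)
    return cv2.GaussianBlur(G,(0,0),2).astype(np.float32)
def track(img,z=(.11,.03),y=(-.125,.125)):
    A=rect(cv2.imread("pics/scene1.png")); B=rect(img)
    r0,r1=int((.175-z[0])*1000),int((.175-z[1])*1000); c0,c1=int((y[0]+.32)*1000),int((y[1]+.32)*1000)
    dx=lambda q:cv2.Sobel(q,cv2.CV_32F,1,0)
    m=cv2.matchTemplate(dx(B)[r0-0:r1],dx(A)[r0:r1,c0:c1],cv2.TM_CCOEFF_NORMED)[0]
    j=int(m.argmax()); return (j-c0)/1000, float(m[j])
E
cat > simtest.py <<'E'
import plan as p, numpy as np
st=(0,0,0,0); rows=p.inverse(st,0,74,-.07)
for i in range(3,74,6): print(i+1,np.round(np.array(rows[i])*1000,1))
print("cmax",max(r[2] for r in rows),min(r[2] for r in rows))
for m in(1.23,1.5,1.86):
  for zb in(-.002,.002):
    k=[(-.07,p.geo(-.07)[0])]+[r[:2] for r in rows[:14]]; L=[]
    p.forward(st,[(k[i],k[i+1],.1) for i in range(14)],zb,m,L); L=np.array(L)
    print(m,zb,"y",np.round(L[6::4,1]*1000,0),"F",np.round(L[6::4,2],1))
print(p.track(p.cv2.imread("pics/scene1.png")))
E
python3 simtest.py; python3 - <<'E'
from plan import *
print(track(cv2.imread("pics/scene0.png")))
cv2.imwrite("pics/rect.png",np.vstack([rect(cv2.imread("pics/scene1.png")),rect(cv2.imread("pics/scene0.png"))]))
E
```

```text
4 [-52.1 131.9  17.9 -70. ]
10 [ 33.7 136.   88.  -54.4]
16 [ 55.1 140.3  72.4 -17.3]
22 [ 30.3 140.1   8.7  21.6]
28 [  1.9 139.4 -30.1  32. ]
34 [ -7.9 139.4 -39.9  32. ]
40 [ -4.5 139.4 -36.5  32. ]
46 [ -2.6 139.4 -34.6  32. ]
52 [ -2.8 139.4 -34.8  32. ]
58 [ -3.1 139.4 -35.1  32. ]
64 [  7.3 137.6 -38.3  45.5]
70 [  0.8 132.1 -69.6  70.4]
cmax 0.09370665606393005 -0.09905460081870404
1.23 -0.002 y [-68. -64. -54. -42. -25.  -3.] F [3.  3.8 4.2 4.4 4.3 3.9]
1.23 0.002 y [-75. -78. -74. -66. -56. -43.] F [3.4 3.7 4.  4.1 4.3 4.5]
1.5 -0.002 y [-67. -61. -51. -39. -24.  -4.] F [3.1 4.  4.4 4.5 4.3 3.9]
1.5 0.002 y [-73. -74. -70. -64. -57. -47.] F [3.6 4.  4.2 4.2 4.3 4.3]
1.86 -0.002 y [-66. -58. -46. -34. -20.  -3.] F [3.1 4.2 4.6 4.6 4.4 3.9]
1.86 0.002 y [-72. -70. -65. -61. -56. -48.] F [3.7 4.4 4.6 4.5 4.3 4.2]
(0.0, 1.0)
(0.0, 0.9959575533866882)[ WARN:0@0.305] global loadsave.cpp:1063 imwrite_ Unsupported depth image for selected encoder is fallbacked to CV_8U.
```

View pics/rect.png

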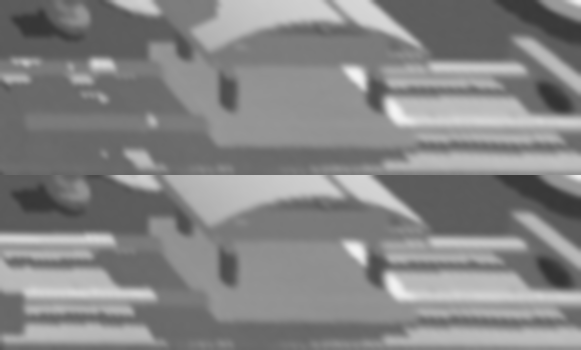

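```bash
sed -i 's/y=(-.125,.125)/y=(-.105,.058)/' plan.py
cat > step.py <<'E'
import sys
from plan import *
n=int(sys.argv[1]); f="state.json"
def foot(o): return np.array([o["eef_pos"][1]-Y0,o["eef_pos"][2]-FT])
if not os.path.exists(f):
    S=dict(st=[0,0,0,0],tau=0,zb=0,path=[]); o=bot.get_obs(); tau=0
else:
    S=json.load(open(f)); o1=bot.get_obs(); im=imaging.read_camera("scene"); o=bot.get_obs()
    cv2.imwrite("pics/s_%.2f.png"%o1["t"],im[:,:,::-1])
    cm,q=track(im[:,:,::-1].copy()); A=foot(o1); B=foot(o)
    path=[(np.array(a),np.array(b),T) for a,b,T in S["path"]]
    d=A-path[-1][1]; print("cmd err mm",d*1000)
    path[-1]=(path[-1][0],A,.1)
    L=[];st,F=forward(S["st"],path,S["zb"],log=L); L=np.array(L); Fm=(o1["contact_force"][2]+o["contact_force"][2])/2+2.1
    e=cm-st[0]; print("meas c %.1f q %.2f model %.1f | F meas %.1f (%.1f %.1f) model %.1f | s %.1f y %.1f  Flat %.1f model F %s"%(cm*1e3,q,st[0]*1e3,Fm,o1["contact_force"][2]+2.1,o["contact_force"][2]+2.1,F,st[2]*1e3,(A[0]-cm)*1e3,o1["contact_force"][1],np.round(L[::2,2],1)))
    Tc=sum(p[2] for p in path)
    if q>.8: st=(st[0]+.8*e,st[1]+.5*e/Tc,st[2],st[3])
    dz=.35*(Fm-F)/300; S["zb"]+=dz; st=(st[0],st[1],st[2]+dz,st[3])
    st,F=forward(st,[(A,B,.05)],S["zb"]); S["st"]=list(st); S["tau"]+=Tc-.0+.05; tau=S["tau"]
p=foot(o); tau=S["tau"]; st=S["st"]
R=inverse(st,tau,n,p[0]-st[0])
out=[];path=[];x=o["eef_pos"][0]
for k,r in enumerate(R):
    tgt=np.array([r[0],r[1]+S["zb"]]); dd=np.round((tgt-p)*100,2); xt=X0+.0104*p[0]; dx=round((xt-x)*100/4,2); x+=dx/100
    b=p+dd/100; path.append((p.tolist(),b.tolist(),.1)); out.append([float(dd[0]),dx,float(-dd[1]),0,-1]); p=b
S["path"]=path; json.dump(S,open(f,"w"))
print("tau %.2f zb %.1f st %s t %.2f grip %.3f rot %s"%(tau,S["zb"]*1e3,np.round(np.array(st)*1e3,1),o["t"],o["gripper_width"],o["tool_rot"]))
print("plan c",np.round([r[2]*1e3 for r in R]),"y",np.round([r[3]*1e3 for r in R])); print(json.dumps(out))
E
echo ok
```

```text
ok
```

>>> carry_out([
  [0,0,0.6,0,-1],
  [0,0,0.7,0,-1],
  [0,0,0.2,0,-1],
  [0,0,0,0,-1],
  [0,0,0,0,-1],
])

```text
t: 7.9
eef_pos: [0.6053, -0.1023, 0.2008]
tool_rot: [-0.0, 0.707, 0.707, -0.0]
contact_force: [-1.2, 0.0, -1.6]
gripper_width: 0.318
grasp_force: 69.2
```

```bash
python3 step.py 5; python3 -c "
from h import *
o=bot.get_obs();print(o['eef_pos'],o['contact_force'])"
```

```text
tau 0.00 zb 0.0 st [0. 0. 0. 0.] t 7.90 grip 0.318 rot [-0.      0.7069  0.7073 -0.    ]
plan c [ 0.  3.  8. 18. 31.] y [-70. -70. -70. -70. -69.]
[[0.03, -0.01, 0.52, 0, -1], [0.23, -0.01, 0.52, 0, -1], [0.56, -0.01, 0.42, 0, -1], [0.95, -0.0, 0.37, 0, -1], [1.35, -0.0, -0.01, 0, -1]]
[ 0.6053 -0.1023  0.2008] [-1.244   0.0147 -1.5814]
```

>>> carry_out([
  [0.03,-0.01,0.52,0,-1],
  [0.23,-0.01,0.52,0,-1],
  [0.56,-0.01,0.42,0,-1],
  [0.95,0,0.37,0,-1],
  [1.35,0,-0.01,0,-1],
])

```text
t: 8.4
eef_pos: [0.6049, -0.0709, 0.1824]
tool_rot: [0.0, 0.707, 0.707, -0.0]
contact_force: [0.4, -1.4, 2.0]
gripper_width: 0.32
grasp_force: 69.4
```

```bash
python3 step.py 4
```

```text
cmd err mm [ 0.1838 -0.2016]
meas c 26.0 q 0.71 model 28.1 | F meas 3.7 (4.1 3.2) model 4.4 | s 14.9 y -64.4  Flat -1.4 model F [0.  0.8 2.2 3.4 3.8]
tau 0.55 zb -0.9 st [ 34.5 129.3  13.6 -16.8] t 8.45 grip 0.323 rot [-0.0008  0.7059  0.7083  0.0006]
plan c [48. 61. 72. 81.] y [-66. -63. -60. -56.]
[[1.59, -0.01, -0.08, 0, -1], [1.61, 0.0, -0.03, 0, -1], [1.47, 0.0, -0.12, 0, -1], [1.24, 0.01, -0.07, 0, -1]]
```

>>> carry_out([
  [1.55,0,-0.05,0,-1],
  [1.6,0,-0.03,0,-1],
  [1.47,0,-0.12,0,-1],
  [1.24,0,-0.07,0,-1],
])

```text
t: 8.85
eef_pos: [0.605, -0.0102, 0.1854]
tool_rot: [-0.0, 0.706, 0.708, 0.0]
contact_force: [0.4, -0.3, 1.1]
gripper_width: 0.32
grasp_force: 69.4
```

```bash
sed -i 's/q>.8/q>.6/' step.py; python3 step.py 5
```

```text
cmd err mm [-2.387   0.0941]
meas c 86.0 q 0.85 model 78.5 | F meas 3.2 (3.2 3.1) model 4.1 | s 13.5 y -63.7  Flat -0.3 model F [3.9 4.2 4.1 4.2]
tau 1.00 zb -1.9 st [87.7 60.3 11.1 25.3] t 8.90 grip 0.323 rot [-0.0008  0.7055  0.7087  0.0007]
plan c [93. 95. 95. 92. 86.] y [-56. -49. -41. -34. -26.]
[[1.21, 0.02, 0.15, 0, -1], [0.97, 0.01, -0.17, 0, -1], [0.72, 0.01, -0.18, 0, -1], [0.44, 0.01, -0.06, 0, -1], [0.18, 0.01, -0.07, 0, -1]]
```

>>> carry_out([
  [1.21,0.02,0.15,0,-1],
  [0.97,0.01,-0.16,0,-1],
  [0.72,0.01,-0.16,0,-1],
  [0.44,0.01,-0.06,0,-1],
  [0.18,0.01,-0.07,0,-1],
])

```text
t: 9.4
eef_pos: [0.6056, 0.0232, 0.1883]
tool_rot: [-0.0, 0.707, 0.707, 0.0]
contact_force: [0.3, -1.0, 0.6]
gripper_width: 0.317
grasp_force: 69.4
```

```bash
sed -i 's/+2\.1/+2.0/g' step.py; sed -i 's/4.4\*np.clip/4.6*np.clip/' plan.py; python3 step.py 5
```

```text
cmd err mm [-4.3783 -0.2296]
meas c 113.0 q 0.85 model 83.2 | F meas 3.0 (2.6 3.4) model 4.1 | s 13.8 y -57.3  Flat -1.0 model F [4.4 3.9 4.1 4.3 4.2]
tau 1.55 zb -3.2 st [104.  -62.9   9.1  18.6] t 9.45 grip 0.319 rot [-0.      0.7068  0.7074  0.0001]
plan c [97. 88. 77. 64. 50.] y [-33. -21.  -9.   0.   8.]
[[0.81, 0.01, 0.31, 0, -1], [0.39, 0.01, -0.07, 0, -1], [-0.03, 0.01, -0.16, 0, -1], [-0.36, 0.01, 0.06, 0, -1], [-0.55, 0.0, -0.0, 0, -1]]
```

```bash
python3 - <<'E'
from plan import *
import glob
for f in sorted(glob.glob("pics/s_*.png"),key=lambda f:float(f[7:-4])):
    im=cv2.imread(f); print(f,[track(im,z,y) for z,y in [((.11,.03),(-.105,.058)),((.09,.03),(-.12,.0)),((.10,.03),(-.0,.065)),((.13,.07),(-.105,.058)),((.15,.12),(-.06,.075))]])
E
```

```text
pics/s_8.40.png [(0.026, 0.7138859629631042), (0.026, 0.9729608297348022), (0.026, 0.7480963468551636), (0.026, 0.6320637464523315), (0.012, 0.2399212270975113)]
pics/s_8.85.png [(0.086, 0.8481794595718384), (0.086, 0.9784272909164429), (0.086, 0.9151455163955688), (0.086, 0.810154139995575), (0.075, 0.3055841326713562)]
pics/s_9.40.png [(0.113, 0.8522830009460449), (0.113, 0.9694327116012573), (0.113, 0.9071547985076904), (0.113, 0.8154214024543762), (0.103, 0.29184284806251526)]
```

```bash
cat > fit.py <<'E'
from plan import *
from scipy.optimize import least_squares
def seg(a,rows,b):
    k=[np.array(a)]
    for r in rows: k.append(k[-1]+np.array([r[0],-r[2]])/100)
    e=(np.array(b)-k[-1]); k=[q+e*i/(len(k)-1) for i,q in enumerate(k)]
    return [(k[i],k[i+1],.1) for i in range(len(rows))]
A=[(-.0698,.1502),(-.0384,.1318),(.0223,.1348),(.0557,.1377)]
r1=[[.03,0,.52],[.23,0,.52],[.56,0,.42],[.95,0,.37],[1.35,0,-.01]]
r2=[[1.55,0,-.05],[1.6,0,-.03],[1.47,0,-.12],[1.24,0,-.07]]
r3=[[1.21,0,.15],[.97,0,-.16],[.72,0,-.16],[.44,0,-.06],[.18,0,-.07]]
h=lambda a:[(a,a,.05)]
P=[seg(A[0],r1,A[1]),h(np.array(A[1]))+seg(A[1],r2,A[2]),h(np.array(A[2]))+seg(A[2],r3,A[3])]
def run(x):
    import plan
    m,zb,yo=x; st=(0,0,0,0);C=[];Fs=[];V=[]
    for p in P:
        st,F=forward(st,[(a+[yo,0],b+[yo,0],T) for a,b,T in p],zb,m); C.append(st[0]);Fs.append(F);V.append(st[1])
    return np.array(C),np.array(Fs),V,st
def res(x):
    C,F,V,st=run(x); return np.r_[(C-[.026,.086,.113])/.002,(F-[3.6,3.1,2.9])/.35,(x[0]-1.5)/.2,x[1]/.002,x[2]/.003]
if __name__=="__main__":
    s=least_squares(res,[1.5,-.001,0],diff_step=1e-3,bounds=([1.2,-.006,-.012],[1.9,.006,.012]),x_scale=[.2,.002,.003]); print(s.x,s.cost,run(s.x))
E
timeout 250 python3 fit.py
```

```text
[ 1.8677  0.0022 -0.0086] 12.801988751971658 (array([0.0276, 0.0874, 0.1113]), array([4.3319, 3.6814, 3.5865]), [np.float64(0.1325920795830855), np.float64(0.10260105097245394), np.float64(-0.014982894330833767)], (np.float64(0.11131710218375146), np.float64(-0.014982894330833767), np.float64(0.011965204554282015), np.float64(0.00036917066906077384)))
```

```bash
sed -i 's/^M=1.5/M=1.8/' plan.py
sed -i 's/o\["eef_pos"\]\[1\]-Y0,/o["eef_pos"][1]-Y0-.005,/; s/^if not os.path.exists(f):/if len(sys.argv)>2:\n    S=json.loads(sys.argv[2]); o=bot.get_obs()\nelif not os.path.exists(f):/' step.py
python3 step.py 5 '{"st":[0.112,-0.012,0.0113,0],"tau":0.9,"zb":0,"path":[]}'
```

```text
tau 0.90 zb 0.0 st [112.  -12.   11.3   0. ] t 9.45 grip 0.319 rot [-0.      0.7068  0.7074  0.0001]
plan c [110. 107. 103.  98.  91.] y [-57. -51. -46. -39. -32.]
[[0.29, 0.01, 0.32, 0, -1], [0.24, 0.01, -0.07, 0, -1], [0.18, 0.01, -0.2, 0, -1], [0.09, 0.0, -0.06, 0, -1], [-0.01, 0.01, -0.07, 0, -1]]
```

>>> carry_out([
  [0.29,0.01,0.25,0,-1],
  [0.24,0.01,-0.05,0,-1],
  [0.18,0.01,-0.15,0,-1],
  [0.09,0,-0.06,0,-1],
  [-0.01,0.01,-0.07,0,-1],
])

```text
t: 9.95
eef_pos: [0.6061, 0.0308, 0.1893]
tool_rot: [-0.0, 0.707, 0.707, 0.0]
contact_force: [-1.1, -0.2, 2.4]
gripper_width: 0.32
grasp_force: 69.4
```

```bash
python3 step.py 4
```

```text
cmd err mm [-0.1949  0.041 ]
meas c 98.0 q 0.73 model 87.3 | F meas 4.4 (4.4 4.4) model 4.3 | s 14.5 y -39.7  Flat -0.2 model F [0.7 4.2 4.1 4.4 4.4]
tau 1.45 zb 0.1 st [ 91.9 -82.3  13.9  22.8] t 10.00 grip 0.318 rot [0.0001 0.7069 0.7073 0.0002]
plan c [83. 73. 61. 49.] y [-25. -17.  -9.  -1.]
[[-0.01, -0.0, -0.01, 0, -1], [-0.18, -0.0, -0.08, 0, -1], [-0.34, -0.0, -0.02, 0, -1], [-0.45, -0.0, 0.01, 0, -1]]
```

>>> carry_out([
  [0.05,0,-0.02,0,-1],
  [-0.1,0,-0.08,0,-1],
  [-0.3,0,-0.02,0,-1],
  [-0.45,0,0,0,-1],
])

```text
t: 10.4
eef_pos: [0.606, 0.0226, 0.1903]
tool_rot: [-0.0, 0.707, 0.707, 0.0]
contact_force: [1.4, -0.9, 1.9]
gripper_width: 0.323
grasp_force: 69.4
```

```bash
python3 step.py 4
```

```text
cmd err mm [ 1.7452 -0.0562]
meas c 65.0 q 0.71 model 48.8 | F meas 3.8 (3.9 3.8) model 4.3 | s 14.3 y -14.9  Flat -0.9 model F [4.7 4.2 4.3 4.3]
tau 1.90 zb -0.5 st [  56.5 -108.    13.7   -2.7] t 10.45 grip 0.322 rot [ 0.0003  0.7073  0.7069 -0.0001]
plan c [45. 34. 24. 14.] y [ 2. 10. 17. 23.]
[[-0.12, 0.0, 0.06, 0, -1], [-0.27, 0.0, 0.03, 0, -1], [-0.34, 0.0, -0.04, 0, -1], [-0.43, -0.0, 0.04, 0, -1]]
```

>>> carry_out([
  [-0.1,0,0.06,0,-1],
  [-0.25,0,0.03,0,-1],
  [-0.3,0,-0.04,0,-1],
  [-0.4,0,0.04,0,-1],
])

```text
t: 10.85
eef_pos: [0.606, 0.012, 0.1894]
tool_rot: [0.0, 0.707, 0.707, 0.0]
contact_force: [-0.0, -0.1, 2.5]
gripper_width: 0.317
grasp_force: 69.6
```

```bash
python3 step.py 4
```

```text
cmd err mm [ 2.4268 -0.071 ]
meas c 28.0 q 0.69 model 14.3 | F meas 4.7 (4.5 4.8) model 4.3 | s 14.2 y 11.5  Flat -0.1 model F [4.3 4.3 4.2 4.3]
tau 2.35 zb -0.0 st [ 21.3 -78.2  15.1  -7.5] t 10.90 grip 0.318 rot [ 0.0002  0.7072  0.707  -0.0002]
plan c [ 14.   6.  -2. -10.] y [23. 26. 28. 29.]
[[-0.21, -0.0, -0.07, 0, -1], [-0.42, -0.0, 0.05, 0, -1], [-0.61, -0.0, -0.0, 0, -1], [-0.63, -0.0, 0.01, 0, -1]]
```

>>> carry_out([
  [-0.15,0,-0.05,0,-1],
  [-0.4,0,0.04,0,-1],
  [-0.6,0,0,0,-1],
  [-0.63,0,0,0,-1],
])

```text
t: 11.3
eef_pos: [0.6059, -0.0061, 0.1895]
tool_rot: [-0.0, 0.707, 0.707, -0.0]
contact_force: [0.0, 0.4, 1.9]
gripper_width: 0.317
grasp_force: 69.6
```

```bash
python3 step.py 4
```

```text
cmd err mm [ 1.7089 -0.0653]
meas c -1.0 q 0.70 model -8.9 | F meas 4.1 (3.9 4.3) model 4.3 | s 14.3 y 22.4  Flat 0.4 model F [4.1 4.4 4.3 4.3]
tau 2.80 zb -0.3 st [ -5.5 -57.4  14.4 -12.9] t 11.35 grip 0.317 rot [ 0.0003  0.7075  0.7067 -0.0003]
plan c [-11. -16. -21. -25.] y [27. 28. 29. 30.]
[[-0.36, -0.0, -0.01, 0, -1], [-0.38, -0.0, 0.06, 0, -1], [-0.37, -0.0, -0.03, 0, -1], [-0.35, -0.01, 0.01, 0, -1]]
```

>>> carry_out([
  [-0.15,0,0,0,-1],
  [-0.3,0,0.04,0,-1],
  [-0.35,0,0,0,-1],
  [-0.35,0,0,0,-1],
])

```text
t: 11.75
eef_pos: [0.6059, -0.0174, 0.189]
tool_rot: [-0.0, 0.707, 0.707, -0.0]
contact_force: [-0.8, -0.0, 3.1]
gripper_width: 0.32
grasp_force: 69.6
```

```bash
python3 step.py 4
```

```text
cmd err mm [ 5.0379 -0.2603]
meas c -26.0 q 0.74 model -24.5 | F meas 4.4 (5.1 3.8) model 4.2 | s 14.1 y 36.1  Flat -0.0 model F [4.1 4.4 4.2 4.3]
tau 3.25 zb 0.0 st [-27.7 -39.3  14.   -1. ] t 11.80 grip 0.318 rot [ 0.0001  0.7072  0.707  -0.0002]
plan c [-32. -35. -38. -41.] y [36. 35. 34. 33.]
[[-0.53, -0.01, 0.02, 0, -1], [-0.46, -0.01, 0.0, 0, -1], [-0.38, -0.0, -0.04, 0, -1], [-0.3, -0.0, 0.01, 0, -1]]
```

>>> carry_out([
  [-0.65,-0.01,0.02,0,-1],
  [-0.55,-0.01,0,0,-1],
  [-0.4,0,-0.03,0,-1],
  [-0.3,0,0.01,0,-1],
])

```text
t: 12.2
eef_pos: [0.6057, -0.037, 0.1892]
tool_rot: [0.0, 0.707, 0.707, -0.0]
contact_force: [-0.3, 0.6, 2.5]
gripper_width: 0.315
grasp_force: 69.6
```

```bash
python3 step.py 4
```

```text
cmd err mm [-2.0223 -0.0437]
meas c -43.0 q 0.71 model -39.7 | F meas 4.3 (4.5 4.1) model 4.4 | s 14.6 y 33.5  Flat 0.6 model F [4.4 4.3 4.3 4.3]
tau 3.70 zb -0.1 st [-43.2 -14.8  14.1   1.7] t 12.25 grip 0.318 rot [ 0.0002  0.7073  0.7069 -0.0001]
plan c [-44. -45. -45. -44.] y [33. 33. 32. 32.]
[[-0.15, -0.01, 0.02, 0, -1], [-0.08, -0.01, 0.01, 0, -1], [-0.01, -0.0, -0.03, 0, -1], [0.03, -0.0, 0.01, 0, -1]]
```

>>> carry_out([
  [-0.3,0,0.02,0,-1],
  [-0.2,0,0.01,0,-1],
  [-0.05,0,-0.02,0,-1],
  [0,0,0,0,-1],
])

```text
t: 12.65
eef_pos: [0.6058, -0.0418, 0.189]
tool_rot: [-0.0, 0.707, 0.707, -0.0]
contact_force: [-0.1, 0.3, 3.2]
gripper_width: 0.319
grasp_force: 69.6
```

```bash
python3 step.py 4
```

```text
cmd err mm [-2.2519 -0.0657]
meas c -49.0 q 0.76 model -43.4 | F meas 5.2 (5.2 5.2) model 4.4 | s 14.6 y 34.7  Flat 0.3 model F [4.5 4.3 4.3 4.3]
tau 4.15 zb 0.8 st [-47.6   6.4  15.    9.2] t 12.70 grip 0.315 rot [-0.0001  0.7069  0.7073  0.    ]
plan c [-47. -46. -44. -43.] y [33. 33. 33. 32.]
[[0.04, -0.01, -0.08, 0, -1], [0.08, -0.01, -0.02, 0, -1], [0.1, -0.0, -0.01, 0, -1], [0.12, -0.0, 0.01, 0, -1]]
```

>>> carry_out([
  [-0.1,0,-0.06,0,-1],
  [0,0,0,0,-1],
  [0.05,0,0,0,-1],
  [0.1,0,0,0,-1],
])

```text
t: 13.1
eef_pos: [0.6058, -0.0412, 0.1896]
tool_rot: [0.0, 0.707, 0.707, 0.0]
contact_force: [-0.7, 1.0, 2.3]
gripper_width: 0.321
grasp_force: 69.6
```

```bash
python3 step.py 4
```

```text
cmd err mm [-3.033  -0.3923]
meas c -48.0 q 0.76 model -42.1 | F meas 4.4 (4.3 4.4) model 4.6 | s 15.0 y 34.3  Flat 1.0 model F [4.7 4.3 4.3 4.4]
tau 4.60 zb 0.5 st [-46.2  13.3  14.3   7.4] t 13.15 grip 0.321 rot [-0.0001  0.7069  0.7073  0.0001]
plan c [-45. -43. -42. -40.] y [33. 32. 32. 32.]
[[0.12, -0.01, -0.0, 0, -1], [0.13, -0.01, -0.01, 0, -1], [0.13, -0.01, -0.02, 0, -1], [0.13, -0.0, 0.01, 0, -1]]
```

>>> carry_out([
  [-0.2,0,0,0,-1],
  [0,0,0,0,-1],
  [0.05,0,0,0,-1],
  [0.1,0,0,0,-1],
])

```text
t: 13.55
eef_pos: [0.6058, -0.0418, 0.1896]
tool_rot: [0.0, 0.707, 0.707, 0.0]
contact_force: [-1.4, 0.8, 2.0]
gripper_width: 0.318
grasp_force: 69.6
```

```bash
python3 step.py 4
```

```text
cmd err mm [-6.053  -0.1428]
meas c -46.0 q 0.72 model -39.5 | F meas 4.2 (4.0 4.4) model 4.6 | s 14.9 y 31.7  Flat 0.8 model F [4.6 4.3 4.3 4.4]
tau 5.05 zb 0.1 st [-44.   14.5  14.2   6.8] t 13.60 grip 0.320 rot [-0.0001  0.7069  0.7073  0.0001]
plan c [-42. -41. -39. -38.] y [31. 31. 31. 31.]
[[0.21, -0.01, 0.02, 0, -1], [0.21, -0.01, 0.0, 0, -1], [0.19, -0.01, -0.02, 0, -1], [0.16, -0.0, 0.01, 0, -1]]
```

>>> carry_out([
  [0.1,0,0.01,0,-1],
  [0.1,0,0,0,-1],
  [0.1,0,0,0,-1],
  [0.1,0,0,0,-1],
])

```text
t: 14.0
eef_pos: [0.6058, -0.0376, 0.1895]
tool_rot: [0.0, 0.707, 0.707, 0.0]
contact_force: [0.3, 1.0, 2.6]
gripper_width: 0.321
grasp_force: 69.6
```

```bash
python3 step.py 5
```

```text
cmd err mm [-3.8372  0.015 ]
meas c -41.0 q 0.72 model -36.7 | F meas 4.4 (4.6 4.2) model 4.4 | s 14.6 y 30.9  Flat 1.0 model F [4.6 4.3 4.3 4.3]
tau 5.50 zb 0.1 st [-39.4  15.1  14.3   5.1] t 14.05 grip 0.319 rot [-0.0001  0.7068  0.7074  0.0001]
plan c [-38. -36. -35. -34. -34.] y [30. 31. 31. 31. 32.]
[[0.22, -0.01, 0.01, 0, -1], [0.19, -0.01, 0.0, 0, -1], [0.15, -0.0, -0.02, 0, -1], [0.12, -0.0, 0.01, 0, -1], [0.15, -0.0, 0.01, 0, -1]]
```

>>> carry_out([
  [0.15,0,0.01,0,-1],
  [0.15,0,0,0,-1],
  [0.15,0,0,0,-1],
  [0.1,0,0,0,-1],
  [0.1,0,0,0,-1],
])

```text
t: 14.55
eef_pos: [0.6058, -0.0311, 0.1894]
tool_rot: [-0.0, 0.707, 0.707, 0.0]
contact_force: [0.3, 0.5, 2.7]
gripper_width: 0.32
grasp_force: 69.6
```

```bash
python3 step.py 5
```

```text
cmd err mm [-2.0606 -0.0179]
meas c -36.0 q 0.75 model -32.4 | F meas 4.4 (4.7 4.0) model 4.4 | s 14.5 y 32.4  Flat 0.5 model F [4.5 4.3 4.3 4.3 4.3]
tau 6.05 zb 0.0 st [-34.9   6.4  14.2   4.8] t 14.60 grip 0.319 rot [-0.0001  0.7069  0.7074  0.    ]
plan c [-34. -35. -35. -37. -40.] y [35. 38. 43. 47. 52.]
[[0.35, -0.01, 0.04, 0, -1], [0.37, -0.0, 0.04, 0, -1], [0.34, -0.0, 0.04, 0, -1], [0.28, -0.0, 0.08, 0, -1], [0.17, -0.0, 0.09, 0, -1]]
```

>>> carry_out([
  [0.35,0,0.04,0,-1],
  [0.37,0,0.04,0,-1],
  [0.34,0,0.04,0,-1],
  [0.28,0,0.08,0,-1],
  [0.17,0,0.09,0,-1],
])

```text
t: 15.1
eef_pos: [0.6058, -0.0155, 0.1864]
tool_rot: [-0.0, 0.707, 0.707, 0.0]
contact_force: [-0.2, 1.0, 2.4]
gripper_width: 0.319
grasp_force: 69.6
```

```bash
python3 step.py 4
```

```text
cmd err mm [ 0.2802 -0.0436]
meas c -36.0 q 0.76 model -38.6 | F meas 3.7 (4.4 3.1) model 4.4 | s 14.6 y 48.0  Flat 1.0 model F [4.5 4.3 4.3 4.3 4.4]
tau 6.60 zb -0.7 st [-38.  -31.8  14.3 -10.2] t 15.15 grip 0.321 rot [-0.0002  0.7067  0.7076  0.    ]
plan c [-42. -47. -54. -62.] y [56. 61. 66. 69.]
[[0.2, -0.0, 0.12, 0, -1], [-0.0, -0.0, 0.16, 0, -1], [-0.23, -0.0, 0.07, 0, -1], [-0.44, -0.0, 0.1, 0, -1]]
```

>>> carry_out([
  [0.35,0,0.13,0,-1],
  [0.1,0,0.16,0,-1],
  [-0.15,0,0.08,0,-1],
  [-0.4,0,0.08,0,-1],
])

```text
t: 15.55
eef_pos: [0.6058, -0.0168, 0.1819]
tool_rot: [-0.0, 0.707, 0.708, 0.0]
contact_force: [0.5, 1.1, 1.5]
gripper_width: 0.318
grasp_force: 69.6
```

```bash
python3 step.py 4
```

```text
cmd err mm [3.1398 0.1532]
meas c -53.0 q 0.70 model -59.6 | F meas 3.5 (3.5 3.6) model 4.1 | s 13.9 y 63.7  Flat 1.1 model F [4.2 4.4 4.3 4.3]
tau 7.05 zb -1.3 st [-57.8 -66.   14.5 -37.8] t 15.60 grip 0.320 rot [ 0.0001  0.7072  0.707  -0.0003]
plan c [-65. -73. -81. -89.] y [70. 71. 71. 72.]
[[-0.46, -0.0, 0.03, 0, -1], [-0.69, -0.0, 0.14, 0, -1], [-0.76, -0.0, -0.03, 0, -1], [-0.77, -0.01, 0.01, 0, -1]]
```

>>> carry_out([
  [-0.2,0,0.12,0,-1],
  [-0.3,0,0.1,0,-1],
  [-0.45,0,0.06,0,-1],
  [-0.5,0,-1.5,0,-1],
  [-0.3,0,-2.5,0,-1],
  [-0.1,0,-2.5,0,-1],
  [0,0,-1,0,-1],
])

```text
t: 16.3
eef_pos: [0.6066, -0.0372, 0.257]
tool_rot: [0.001, 0.708, 0.707, 0.001]
contact_force: [1.4, -0.1, -1.6]
gripper_width: 0.323
grasp_force: 69.0
```

```bash
python3 - <<'E'
from plan import *
o=bot.get_obs(); im=imaging.read_camera("scene"); cv2.imwrite("pics/s_lift.png",im[:,:,::-1]); print(track(im[:,:,::-1].copy()))
print(o["eef_pos"],o["contact_force"],o["tool_rot"],o["gripper_width"],o["t"])
p=o["eef_pos"];t=np.array([.4385,-.0605,.250])
k=np.arange(1,12)/11;k=k*k*(3-2*k)
rows([p+(t-p)*x for x in k]+[t],[0]*12,g=-1,nd=2)
E
```

```text
(-0.062, 0.9742245674133301)
[ 0.6066 -0.0372  0.257 ] [ 1.4061 -0.1119 -1.6253] [0.0013 0.7075 0.7067 0.001 ] 0.3226035016376832 16.3
[[-0.1, -0.43, 0.06, -0.04, -1], [-0.15, -1.07, 0.05, -0.0, -1], [-0.22, -1.6, 0.06, -0.0, -1], [-0.27, -1.99, 0.09, -0.0, -1], [-0.31, -2.21, 0.09, -0.0, -1], [-0.32, -2.28, 0.1, -0.0, -1], [-0.3, -2.21, 0.09, -0.0, -1], [-0.28, -1.98, 0.08, -0.0, -1], [-0.22, -1.61, 0.07, -0.0, -1], [-0.15, -1.07, 0.04, -0.0, -1], [-0.05, -0.39, 0.02, -0.0, -1], [-0.0, -0.0, -0.0, -0.0, -1]]
```

>>> carry_out([
  [-0.1,-0.43,0.06,0,-1],
  [-0.15,-1.1,0.05,0,-1],
  [-0.22,-1.6,0.06,0,-1],
  [-0.27,-2,0.09,0,-1],
  [-0.31,-2.25,0.09,0,-1],
  [-0.32,-2.3,0.1,0,-1],
  [-0.3,-2.3,0.09,0,-1],
  [-0.28,-2.1,0.08,0,-1],
  [-0.22,-1.7,0.07,0,-1],
  [-0.15,-1.1,0.04,0,-1],
  [-0.05,-0.4,0,0,-1],
  [0,0,0,0,-1],
])

```text
t: 17.55
eef_pos: [0.4325, -0.0593, 0.2467]
tool_rot: [-0.0, 0.707, 0.707, 0.0]
contact_force: [0.3, 0.0, -1.9]
gripper_width: 0.32
grasp_force: 69.1
```

>>> carry_out([
  [0,0,1,0,-1],
  [0,0,2,0,-1],
  [0,0,2.5,0,-1],
  [0,0,2.5,0,-1],
  [0,0,2.5,0,-1],
  [0,0,2.5,0,-1],
  [0,0,2,0,-1],
  [0,0,1.5,0,-1],
  [0,0,0.8,0,-1],
  [0,0,0.5,0,-1],
  [0,0,0,0,-1],
])

```text
t: 18.65
eef_pos: [0.433, -0.0595, 0.0684]
tool_rot: [-0.0, 0.707, 0.707, -0.0]
contact_force: [0.3, 0.3, -1.8]
gripper_width: 0.319
grasp_force: 69.1
```

```bash
python3 - <<'E'
from plan import *
o=bot.get_obs(); print(o["eef_pos"],o["contact_force"],o["tool_rot"]); c=imaging.calibration("wrist"); im=imaging.read_camera("wrist"); cv2.imwrite("pics/w3.png",im[:,:,::-1])
hsv=cv2.cvtColor(im,cv2.COLOR_RGB2HSV); m=cv2.inRange(hsv,(12,60,180),(32,200,255)); 
n,l,s,ce=cv2.connectedComponentsWithStats(m); i=1+s[1:,4].argmax(); print(s[i],ce[i])
x,y,w,h=s[i][:4]; pts=[wray_z(c,*p,.006) for p in [(x,y+h*.45),(x+w,y+h*.45),(x+w/2,y)]]; print(pts)
E
```

```text
[ 0.433  -0.0595  0.0684] [ 0.2667  0.3305 -1.8261] [-0.0001  0.707   0.7073 -0.0004]
[ 206  150  144  115 9919] [277.8432 201.0301]
[array([ 0.3863, -0.0429,  0.006 ]), array([ 0.4834, -0.0427,  0.006 ]), array([ 0.4347, -0.0082,  0.006 ])]
```

>>> carry_out([
  [0,0,0.5,0,-1],
  [0,0,0.4,0,-1],
  [0,0,0.2,0,-1],
  [0,0,0.08,0,-1],
  [0,0,0,0,-1],
  [0,0,0,0,-1],
])

```text
t: 19.3
eef_pos: [0.433, -0.0594, 0.0572]
tool_rot: [0.0, 0.707, 0.707, 0.0]
contact_force: [0.3, 0.0, -2.1]
gripper_width: 0.32
grasp_force: 69.1
```

>>> carry_out([
  [0,0,0.05,0,-1],
  [0,0,0.05,0,-1],
  [0,0,0,0,-1],
])

```text
t: 19.6
eef_pos: [0.4335, -0.0595, 0.0566]
tool_rot: [0.0, 0.707, 0.707, 0.0]
contact_force: [-1.3, -0.2, 5.6]
gripper_width: 0.322
grasp_force: 70.3
```

>>> carry_out([
  [0,0,-0.03,0,-0.3],
  [0,0,0,0,-0.2],
  [0,0,0,0,0.1],
  [0,0,0,0,0.5],
  [0,0,0,0,1],
  [0,0,0,0,1],
  [0,0,0,0,1],
  [0,0,0,0,1],
], force=20)

```text
t: 20.4
eef_pos: [0.433, -0.0594, 0.0564]
tool_rot: [-0.0, 0.707, 0.707, 0.0]
contact_force: [-0.3, -0.2, -0.1]
gripper_width: 1.0
grasp_force: 0.0
```

>>> carry_out([
  [0,0,-0.6,0,1],
  [0,0,-1.2,0,1],
  [0,0,-2,0,1],
  [0,0,-2.4,0,1],
  [0,0,-2.4,0,1],
  [0,0,-2.4,0,1],
  [0,0,-2.4,0,1],
  [0,0,-2,0,1],
  [0,0,-1.5,0,1],
  [0,0,-0.6,0,1],
  [0,0,0,0,1],
  [0,0,0,0,1],
])

```text
t: 21.6
eef_pos: [0.4325, -0.0594, 0.231]
tool_rot: [-0.0, 0.707, 0.707, -0.0]
contact_force: [-0.5, -0.3, 0.4]
gripper_width: 0.998
grasp_force: 0.0
```

```bash
python3 - <<'E'
from plan import *
print(bot.get_obs()["eef_pos"],bot.get_obs()["contact_force"])
a=imaging.read_camera("wrist");b=imaging.read_camera("scene")
cv2.imwrite("pics/fin.png",cv2.resize(np.hstack([a,b])[:,:,::-1],(800,300),interpolation=cv2.INTER_AREA))
E
```

```text
[ 0.4325 -0.0594  0.231 ] [-0.4973 -0.3352  0.3995]
```

View pics/fin.png

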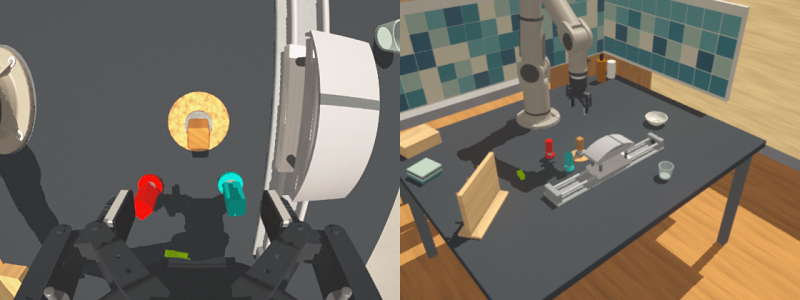

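The pad stands upright on the mat at (198,125) in the left view. The gripper is clear, and the look-alikes and the bystanders in view are where they were. I'm handing in.

```bash
python3 -c "
from station import bot
print(bot.hand_in())"
```

```text
the job is handed in; nothing more can be done
None
```

The job is handed in at about 22 s. The cover was buffed in one stroke from about −65 to +70 mm, with about 3 s on the band. My force readings ran about 2.6 to 5.2 N, sampled between moves with roughly ±0.5 N noise, so the lowest near the 2.5 N limit are uncertain. The carriage peaked at about 113 of 170 mm, and the pad stands upright on its mat, released.

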